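# Stand the thin turned cup on the spraying turntable

## Task

On the woodworker's bench, pick up the narrow, straight-sided, thin-walled turned cup and stand it upright in the middle of the round metal spraying turntable, ready for lacquering, then let go. Its thin wall cracks easily: hold it with a light grip and set it down softly, neither letting it drop nor pressing it down hard. Leave the solid turned blank and the low wide bowl where they stand.

Things in the scene. Friction and masses are not known exactly. Their poses are not given: they have to be found in the camera images.
- cup_center (a point): Centre of the thin cup: brown wood, straight-sided, open on top, 52 mm across, 60 mm high, wall 3 mm, base 6 mm, about 45 g, standing upright. The point is on its axis, 30 mm above its underside; z up. Cracks if squeezed by more than 50 N a finger (100 N for both added); a 20 N grip holds it. Also cracks if pressed onto the turntable with over 40 N or let fall more than about 5 mm.
- turntable_top (a point): Centre of the top of the spraying turntable: a bare metal disc, 160 mm across, on a short stem and a round foot, fixed to the bench; it does not turn. The point lies on the flat top face, 40 mm above the bench; z up.
- blank: Solid turned blank, a bystander: same brown wood, plain cylinder 52 mm across and 45 mm high with a closed flat top, standing loose on the bench. Origin at the centre of its underside.
- bowl: Low wide turned bowl, a bystander: same brown wood, 104 mm across the rim, 42 mm high, open, standing loose on the bench. Origin at the centre of its underside.

How it is judged (in metres and radians):
On the way:
1. the cup has been lifted, upright, clear of the bench (height (world z) of cup_center above 0.065 m and angle between cup_center's own z axis and vertical below 0.35 rad), for 0.2 s.
At the end, for the whole second after the job is handed in: The cup stands upright (within 10 degrees) and still on top of the turntable, its axis within 20 mm of the turntable's centre, its underside on the metal (centre 25 to 35 mm above the top face); the blank and the bowl are within 30 mm of where they began (horizontal distance between cup_center and turntable_top below 0.02 m and z of cup_center in the frame of turntable_top between 0.025 and 0.035 m and angle between cup_center's own z axis and vertical below 0.17 rad and linear speed of cup below 0.02 m/s and distance of each of blank, bowl from where it was at the start of the episode below 0.03 m); the robot touches nothing.
It fails at once if the thin cup is squeezed or struck by the fingers with more than 100 N, both fingers added up (contact force between the fingers and cup above 100 N).
It fails at once if the cup is pressed onto the turntable with more than 40 N (contact force between cup and turntable above 40 N).
It fails at once if the cup is dropped: it falls freely, out of the fingers, faster than 0.35 m/s (contact force between the fingers and cup below 0.01 N and linear speed of cup above 0.35 m/s).
It fails at once if the blank or the bowl is moved more than 30 mm (distance of any of blank, bowl from where it was at the start of the episode above 0.03 m).
It also fails if it takes over 48 s, if anything falls off the work surface, if the arm or the gripper's body presses on something with over 40 N, if the wrist force passes 120 N, or if a joint passes its speed limit or range.

## Robot

A 6-joint arm with a two-finger parallel gripper is mounted at the origin on the work surface. World frame = base frame: x ahead of the robot, y to its left, z up, the work surface at z = 0. Lengths are in mm, angles in degrees, forces in N, time in s.
With the tool pointing down it reaches from about 300 to 850 mm from the base axis. Payload 4.2 kg.
Tool frame: the origin (TCP) lies at the very end of the fingers, on their centre line; the grasp point (between the pads) lies 19 mm behind it; z points along the fingers, y is the direction in which the jaws open and shut (so a half turn about z gives the same grasp; the last joint's range is limited). The gripper opens to 91 mm and grips with 3 to 60 N. Pads are 32 mm wide; open, the fingers measure 118 mm over their backs; the gripper's body (76 mm by 178 mm) begins 60 mm behind the grasp point.
Start: joints at [-70.187, 18.312, 89.639, -0, 72.044, -1.146], TCP at [205.68, -536.972, 213.976] pointing down, gripper open.
Joint ranges: [-177.97, 177.97], [-48.28, 115.42], [12.27, 149.76], [-77.06, 257.06], [2.81, 150.46], [-146.56, 146.56]. Speed limits (degrees/s): [147.25, 147.25, 180, 180, 180, 180].

## Interface

Orientations are given as [roll, pitch, yaw] about the fixed x, y, z axes, in that order (R = Rz(yaw) Ry(pitch) Rx(roll)).
In Python, from workcell import monitor, eyes, job gives the robot as it stands.
- The arm moves only by the tool move_arm, never from a script. Its argument "increments" is a list that holds one entry, the list of rows, each a list of 7 numbers: the opening, from 0 (shut) to 1 (fully open), then the shift along the tool's x, y, z in cm, then the turn, a rotation vector about the tool's x, y, z in rad. In form: [[[jaw, x, y, z, ax, ay, az], ...]]. A call has 1 to 12 rows; each row shifts and turns the pose as measured when the row begins, along the tool's axes as they then stand; what a row does not reach is not made up. A row lasts 1/8 s, in which the tool goes at most 62.5 mm and 10.7 degrees, less where a joint would pass 70% of its speed; a pose out of reach is approached as far as the arm can. A call is refused whole if a number of a shift passes 6.25 or a number of a turn 0.188, either way. A call with a gripper value outside its range is refused whole. The fingers move at their own pace and stop on an object; "force" is the grip in N (left out, the last holds). Time passes only in rows, so rows that do not move let the fingers close. It gives the time, the measured TCP pose, the force and the opening at its end, in the units of the state.
- monitor.state(): the state, without advancing time (a new reading comes with each control period).
- eyes.grab_frame(name): name is "side" or "top"; returns a dict with "color" (400x640x3 uint8, red, green, blue), "z_map" (400x640 float32, mm along the optical axis (not along the pixel's ray), 0 where there is no reading), "camera_matrix" (3x3 intrinsics, pixels), "rvec" (rotation vector, rad) and "tvec" (3), from world to camera coordinates, as OpenCV has them. Camera axes: x right, y down, z forward; pixel columns grow to the right and rows downward; lengths in mm; the calibration is good to about 2 mm. A picture is of the moment at which its call begins.
- job.job_done(): hands the job in, once; it reports no verdict.
The state is a dict: "time_s": time; "qpos": joint angles; "qvel": joint speeds; "effort": joint torques, N m; "ee_pos": TCP position; "ee_rot": TCP orientation; "force": force on the tool from outside, world axes, zero at the start; "torque": the same for the moment, N m; "gripper_width": finger opening in mm.
Only numpy, scipy, OpenCV 4.12 (cv2) and the standard library are available. Lean on these libraries where they do the work, as an engineer would, in place of code of your own. Each camera call takes 0.05 s, during which the arm holds its last target. There are 200 camera calls.

## Working session

There is one attempt and no reset: what is moved stays moved. The work goes in short steps, Python scripts to look and compute and a tool call to move; the robot and the scene stay as the last step left them, time stands still between calls to the robot, and variables do not carry over. Pictures are saved under pics/ and viewed, about 8 in all and at most 12, crops included, and the job is handed in when it is done.

Besides the shell and the picture viewer there is one more tool, called after "Emit:" as name(argument=value, ...), one argument or row to a line, values as JSON. move_arm: Moves the arm, as the interface text tells. Its arguments: {"type":"object","properties":{"increments":{"type":"array"},"force":{"type":"number"}},"required":["increments"]}

```bash
mkdir -p pics
cat > h.py <<'E'
import numpy as np, cv2
from workcell import monitor, eyes, job
def grab(n,save=None):
    f=eyes.grab_frame(n)
    if save: cv2.imwrite('pics/'+save,f['color'][:,:,::-1])
    return f
def world(f,mask=None):
    K=f['camera_matrix'];R=cv2.Rodrigues(np.array(f['rvec'],float))[0];t=np.array(f['tvec'],float).ravel()
    z=f['z_map'];v,u=np.mgrid[:400,:640]
    c=np.stack([(u-K[0,2])/K[0,0]*z,(v-K[1,2])/K[1,1]*z,z],-1)
    w=(c-t)@R
    w[z==0]=np.nan
    return w
E
python3 - <<'E'
from h import *
np.set_printoptions(precision=1,suppress=True)
for n in('top','side'):
    f=grab(n,n+'0.png');np.savez(n+'0.npz',**f)
    w=world(f);print(n,-cv2.Rodrigues(np.array(f['rvec'],float))[0].T@np.array(f['tvec'],float).ravel(),f['camera_matrix'])
print(monitor.state())
E
```

```text
top [ 329.9   22.  1134.7] [[508.1   0.  325.5]
 [  0.  508.1 189.8]
 [  0.    0.    1. ]]
side [ 462.  -566.7  743.5] [[433.1   0.  321.3]
 [  0.  433.1 200.2]
 [  0.    0.    1. ]]
{'time_s': 0.1, 'qpos': array([-70.2,  18.3,  89.7,  -0. ,  72. ,  -1.1]), 'qvel': array([-0. , -0. , -0.1,  0. ,  0. , -0. ]), 'effort': array([  0. , -41.3, -23.3,   0.1,   0. ,  -0. ]), 'ee_pos': array([ 205.5, -536.5,  213.2]), 'ee_rot': array([-179.9,   -0. ,   21. ]), 'force': array([-0.5,  0.3, -0.1]), 'torque': array([ 0., -0.,  0.]), 'gripper_width': 91.12756788314027}
```

View pics/top0.png

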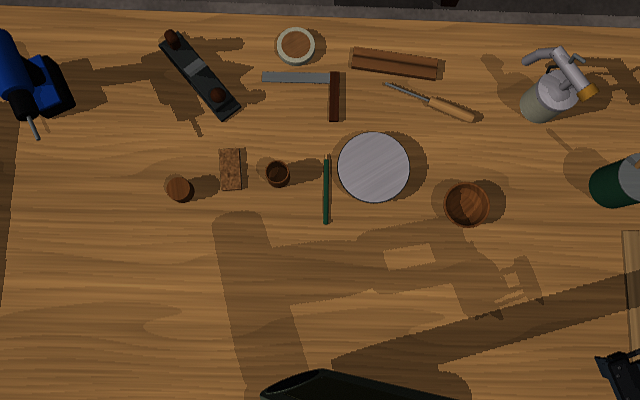

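View pics/side0.png

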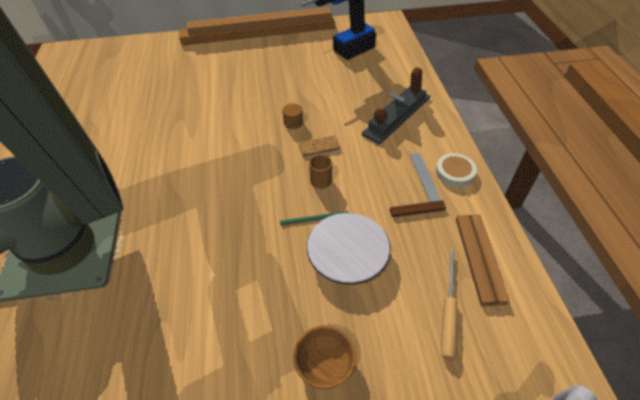

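The top view shows the open cup at about (277,173), the blank at (180,188), the turntable at (374,167) and the bowl at (466,204). The side view agrees: cup at (320,172), disc at (349,247), pencil lying between them. Next I measure positions from depth.

Run:
```python
from h import *
np.set_printoptions(precision=1,suppress=True)
def circ(p):
    return cv2.minEnclosingCircle(p[:,:2].astype(np.float32))
for n,boxes in (('top',dict(cup=(255,155,300,195,50,75),blank=(160,170,200,208,38,60),tt=(330,125,418,210,30,50),bowl=(440,178,492,230,36,60))),
  ('side',dict(cup=(300,145,340,192,50,75),blank=(275,95,310,135,38,60),tt=(295,205,400,300,30,50),bowl=(285,315,365,395,36,60)))):
    f=np.load(n+'0.npz');w=world(f)
    for k,(a,b,c,d,z0,z1) in boxes.items():
        p=w[b:d,a:c].reshape(-1,3);p=p[(p[:,2]>z0)&(p[:,2]<z1)]
        if len(p)<5: print(n,k,len(p));continue
        A=np.c_[2*p[:,:2],np.ones(len(p))];s=np.linalg.lstsq(A,(p[:,:2]**2).sum(1),rcond=None)[0]
        print(n,k,len(p),'enc',np.array(circ(p)[0]),circ(p)[1],'mid',(p.min(0)+p.max(0))/2,'lsq',s[:2],'z',np.median(p[:,2]),p[:,2].max())
```

```text
top cup 135 enc [552.4 101.5] 26.178850173950195 mid [552.4 101.8  57. ] lsq [552.1 101.5] z 58.975818971527026 63.855379707545
top blank 455 enc [512.2 314.4] 26.062339782714844 mid [511.5 314.4  44.6] lsq [511.8 313.7] z 44.56965634626757 51.17296955770333
top tt 4110 enc [ 574.6 -110.6] 82.04088592529297 mid [ 575.4 -109.7   38.8] lsq [ 573.4 -109.4] z 39.97503735566762 47.43978713070917
top bowl 430 enc [ 495.2 -314.8] 51.86392593383789 mid [ 494.4 -315.2   42.3] lsq [ 494.7 -314.1] z 41.574621518470906 48.590283441896595
side cup 184 enc [551.8  99.2] 27.117834091186523 mid [552.7  99.2  55.6] lsq [552.6  99.7] z 56.07281790968722 61.17667019261005
side blank 227 enc [510.9 312.3] 27.546937942504883 mid [512.2 312.4  42.9] lsq [512.4 311.1] z 43.200334959366565 47.574913565003044
side tt 4672 enc [ 574.2 -111.8] 81.56719207763672 mid [ 574.5 -111.7   36.3] lsq [ 573.6 -114.7] z 38.69038814304909 42.67548447458934
side bowl 778 enc [ 495.1 -315.1] 51.71078872680664 mid [ 494.9 -315.4   40.7] lsq [ 494.8 -316. ] z 40.33034192290522 45.31648701712006
```

```bash
cat >> h.py <<'E'
from scipy.spatial.transform import Rotation as Ro
def plan(pos,yaw,n,s=None):
    s=s or monitor.state();p=np.array(s['ee_pos'],float);R=Ro.from_euler('xyz',s['ee_rot'],degrees=True)
    G=Ro.from_euler('xyz',[180,0,yaw],degrees=True);d=(np.array(pos)-p)/n
    rv=(R.inv()*G).as_rotvec()/n
    print('time',s['time_s'],'pos',p.round(1),s['ee_rot'].round(2),'F',s['force'].round(1),'w',round(s['gripper_width'],1))
    for i in range(n):
        print([*(R.inv().apply(d)/10).round(2).tolist(),*rv.round(3).tolist()]);R=R*Ro.from_rotvec(rv)
E
python3 -c "
from h import *
plan([552,101,150],90,14)"
```

```text
time 0.1 pos [ 205.5 -536.5  213.2] [-179.91   -0.     20.96] F [-0.5  0.3 -0.1] w 91.1
[3.94, -3.37, 0.46, -0.0, -0.0, -0.086]
[4.21, -3.02, 0.46, -0.0, -0.0, -0.086]
[4.46, -2.64, 0.46, -0.0, -0.0, -0.086]
[4.67, -2.25, 0.46, -0.0, -0.0, -0.086]
[4.85, -1.84, 0.45, -0.0, -0.0, -0.086]
[4.99, -1.42, 0.45, -0.0, -0.0, -0.086]
[5.09, -0.98, 0.45, -0.0, -0.0, -0.086]
[5.15, -0.54, 0.45, -0.0, -0.0, -0.086]
[5.18, -0.1, 0.45, -0.0, -0.0, -0.086]
[5.17, 0.35, 0.45, -0.0, -0.0, -0.086]
[5.12, 0.79, 0.45, -0.0, -0.0, -0.086]
[5.03, 1.23, 0.45, -0.0, -0.0, -0.086]
[4.91, 1.66, 0.45, -0.0, -0.0, -0.086]
[4.75, 2.07, 0.45, -0.0, -0.0, -0.086]
```

Emit:
move_arm(
  increments=[
    [[1,3.9,-3.4,0.3,0,0,-0.086],[1,4.2,-3.0,0.3,0,0,-0.086],[1,4.5,-2.6,0.3,0,0,-0.086],[1,4.7,-2.2,0.3,0,0,-0.086],[1,4.8,-1.8,0.3,0,0,-0.086],[1,5.0,-1.4,0.3,0,0,-0.086],[1,5.1,-1.0,0.3,0,0,-0.086],[1,5.1,-0.5,0.3,0,0,-0.086],[1,5.2,-0.1,0.3,0,0,-0.086],[1,5.2,0.3,0.3,0,0,-0.086],[1,5.1,0.8,0.3,0,0,-0.086]],
  ],
  force=15,
)

```text
time_s: 1.48
ee_pos: [477.7, -20.2, 176.9]
ee_rot: [-179.8, -0.2, 76.5]
force: [0.4, -0.6, -0.3]
gripper_width: 91.2
```

```bash
python3 -c "
from h import *
plan([552,101,130],90,8)"
```

```text
time 1.475 pos [477.7 -20.2 176.9] [-1.7984e+02 -1.6000e-01  7.6520e+01] F [ 0.4 -0.6 -0.3] w 91.2
[1.69, 0.55, 0.59, -0.0, -0.0, -0.029]
[1.67, 0.6, 0.59, -0.0, -0.0, -0.029]
[1.65, 0.65, 0.59, -0.0, -0.0, -0.029]
[1.63, 0.7, 0.59, -0.0, -0.0, -0.029]
[1.61, 0.75, 0.59, -0.0, -0.0, -0.029]
[1.59, 0.79, 0.59, -0.0, -0.0, -0.029]
[1.57, 0.84, 0.59, -0.0, -0.0, -0.029]
[1.54, 0.88, 0.59, -0.0, -0.0, -0.029]
```

Emit:
move_arm(
  increments=[
    [[1,1.7,0.55,0.6,0,0,-0.03],[1,1.7,0.6,0.6,0,0,-0.03],[1,1.65,0.65,0.6,0,0,-0.03],[1,1.6,0.7,0.6,0,0,-0.03],[1,1.6,0.75,0.6,0,0,-0.03],[1,1.6,0.8,0.6,0,0,-0.03],[1,1.55,0.85,0.6,0,0,-0.03],[1,1.55,0.9,0.6,0,0,-0.03],[1,0,0,0,0,0,0]],
  ],
)

```text
time_s: 2.6
ee_pos: [555.4, 108.8, 124.3]
ee_rot: [-179.7, -0.1, 91.2]
force: [-0.1, -0.6, -0.3]
gripper_width: 91.2
```

```bash
python3 -c "
from h import *
plan([552.3,100.8,100],90,3)"
```

```text
time 2.6 pos [555.4 108.8 124.3] [-1.7972e+02 -1.2000e-01  9.1180e+01] F [-0.1 -0.6 -0.3] w 91.2
[-0.27, -0.11, 0.81, -0.002, -0.001, 0.007]
[-0.27, -0.11, 0.81, -0.002, -0.001, 0.007]
[-0.27, -0.1, 0.81, -0.002, -0.001, 0.007]
```

Emit:
move_arm(
  increments=[
    [[1,-0.35,-0.15,0.8,-0.002,-0.001,0.007],[1,-0.27,-0.1,0.8,-0.002,-0.001,0.007],[1,-0.15,-0.05,0.6,0,0,0.007],[1,0,0,0,0,0,0],[1,0,0,0,0,0,0]],
  ],
)

```text
time_s: 3.22
ee_pos: [551.2, 99.0, 100.9]
ee_rot: [-179.9, 0.1, 89.8]
force: [-0.4, 0.6, 0.1]
gripper_width: 91.2
```

```bash
python3 -c "
from h import *
plan([552.3,100.8,18],90,8)
f=grab('side');cv2.imwrite('pics/s1.png',cv2.resize(f['color'][80:260,220:460,::-1],None,fx=3,fy=3))"
```

```text
time 3.225 pos [551.2  99.  100.9] [-1.7991e+02  5.0000e-02  8.9800e+01] F [-0.4  0.6  0.1] w 91.2
[0.02, 0.01, 1.04, -0.0, 0.0, -0.0]
[0.02, 0.01, 1.04, -0.0, 0.0, -0.0]
[0.02, 0.01, 1.04, -0.0, 0.0, -0.0]
[0.02, 0.01, 1.04, -0.0, 0.0, -0.0]
[0.02, 0.01, 1.04, -0.0, 0.0, -0.0]
[0.02, 0.01, 1.04, -0.0, 0.0, -0.0]
[0.02, 0.01, 1.04, -0.0, 0.0, -0.0]
[0.02, 0.01, 1.04, -0.0, 0.0, -0.0]
```

View pics/s1.png

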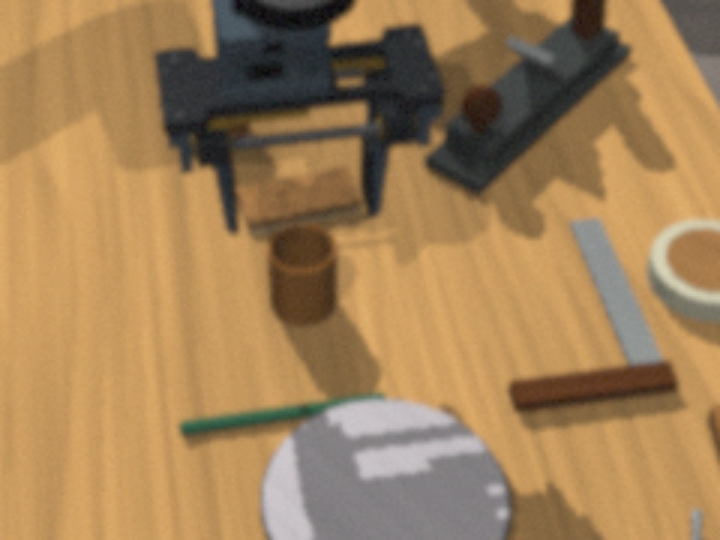

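The open fingers, at crop (230,225) and (375,210), straddle the cup (302,275) evenly in x. I'll descend.

Emit:
move_arm(
  increments=[
    [[1,0.05,0.05,1.0,0,0,0],[1,0.05,0.03,1.0,0,0,0],[1,0.02,0,1.0,0,0,0],[1,0,0,1.0,0,0,0],[1,0,0,1.0,0,0,0],[1,0,0,1.0,0,0,0],[1,0,0,1.0,0,0,0],[1,0,0,0.8,0,0,0],[1,0,0,0,0,0,0],[1,0,0,0,0,0,0]],
  ],
)

```text
time_s: 4.53
ee_pos: [552.0, 100.4, 16.9]
ee_rot: [-179.9, 0.1, 89.8]
force: [-0.3, 0.3, 0.4]
gripper_width: 91.6
```

```bash
python3 -c "
from h import *
plan([552.3,100.8,17],90,2)"
```

```text
time 4.525 pos [552.  100.4  16.9] [-1.7987e+02  6.0000e-02  8.9820e+01] F [-0.3  0.3  0.4] w 91.6
[0.02, 0.02, -0.0, -0.001, 0.001, -0.002]
[0.02, 0.02, -0.0, -0.001, 0.001, -0.002]
```

Emit:
move_arm(
  increments=[
    [[0.85,0,0,0,0,0,0],[0.75,0,0,0,0,0,0],[0.68,0,0,0,0,0,0],[0.64,0,0,0,0,0,0],[0.61,0,0,0,0,0,0],[0.59,0,0,0,0,0,0],[0.57,0,0,0,0,0,0],[0.55,0,0,0,0,0,0],[0.5,0,0,0,0,0,0],[0.4,0,0,0,0,0,0],[0.4,0,0,0,0,0,0],[0.4,0,0,0,0,0,0]],
  ],
  force=20,
)

```text
time_s: 6.02
ee_pos: [552.6, 100.5, 18.1]
ee_rot: [-180.0, 0.0, 89.8]
force: [-0.9, 0.2, 0.3]
gripper_width: 52.2
```

Width is 52.2 mm, so the cup is held. I'll lift slowly.

Emit:
move_arm(
  increments=[
    [[0.4,0,0,-0.3,0,0,0],[0.4,0,0,-0.6,0,0,0],[0.4,0,0,-1.0,0,0,0],[0.4,0,0,-1.2,0,0,0],[0.4,0,0,-1.2,0,0,0],[0.4,0,0,-1.2,0,0,0],[0.4,0,0,-1.2,0,0,0],[0.4,0,0,-1.2,0,0,0],[0.4,0,0,-1.0,0,0,0],[0.4,0,0,-0.5,0,0,0],[0.4,0,0,0,0,0,0],[0.4,0,0,0,0,0,0]],
  ],
)

```text
time_s: 7.52
ee_pos: [552.8, 100.6, 119.6]
ee_rot: [179.9, 0.0, 89.8]
force: [-0.6, -0.1, -0.8]
gripper_width: 52.1
```

```bash
python3 -c "
from h import *
plan([574.5,-110.8,112],90,12)
f=grab('side');cv2.imwrite('pics/s2.png',cv2.resize(f['color'][40:260,220:460,::-1],None,fx=2.5,fy=2.5))"
```

```text
time 7.525 pos [552.8 100.6 119.6] [1.7991e+02 2.0000e-02 8.9820e+01] F [-0.6 -0.1 -0.8] w 52.1
[-1.76, 0.19, 0.06, 0.0, 0.0, -0.0]
[-1.76, 0.19, 0.06, 0.0, 0.0, -0.0]
[-1.76, 0.19, 0.06, 0.0, 0.0, -0.0]
[-1.76, 0.18, 0.06, 0.0, 0.0, -0.0]
[-1.76, 0.18, 0.06, 0.0, 0.0, -0.0]
[-1.76, 0.18, 0.06, 0.0, 0.0, -0.0]
[-1.76, 0.18, 0.06, 0.0, 0.0, -0.0]
[-1.76, 0.18, 0.06, 0.0, 0.0, -0.0]
[-1.76, 0.18, 0.06, 0.0, 0.0, -0.0]
[-1.76, 0.18, 0.06, 0.0, 0.0, -0.0]
[-1.76, 0.18, 0.06, 0.0, 0.0, -0.0]
[-1.76, 0.18, 0.06, 0.0, 0.0, -0.0]
```

View pics/s2.png

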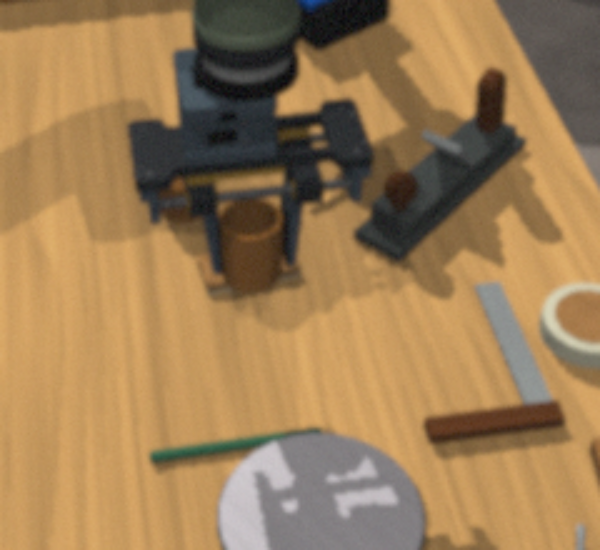

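The cup (crop 250,245) hangs upright between the fingers, clear of the bench. I'll carry it across.

Emit:
move_arm(
  increments=[
    [[0.4,-0.8,0.1,0,0,0,0],[0.4,-1.5,0.15,0,0,0,0],[0.4,-2.0,0.2,0,0,0,0],[0.4,-2.3,0.25,0,0,0,0],[0.4,-2.5,0.25,0,0,0,0],[0.4,-2.5,0.25,0,0,0,0],[0.4,-2.5,0.25,0,0,0,0],[0.4,-2.3,0.2,0,0,0,0],[0.4,-1.8,0.2,0,0,0,0],[0.4,-1.2,0.1,0,0,0,0],[0.4,-0.7,0.1,0,0,0,0],[0.4,0,0,0,0,0,0]],
  ],
)

```text
time_s: 9.07
ee_pos: [571.6, -115.6, 117.8]
ee_rot: [-179.9, 0.1, 89.6]
force: [-0.4, 0.8, -0.9]
gripper_width: 52.3
```

```bash
python3 -c "
from h import *
plan([574.5,-110.8,70],90,5)"
```

```text
time 9.075 pos [ 571.6 -115.6  117.8] [-1.7986e+02  1.3000e-01  8.9630e+01] F [-0.4  0.8 -0.9] w 52.3
[0.1, 0.06, 0.95, -0.001, 0.0, -0.001]
[0.1, 0.06, 0.95, -0.001, 0.0, -0.001]
[0.1, 0.06, 0.95, -0.001, 0.0, -0.001]
[0.1, 0.06, 0.95, -0.001, 0.0, -0.001]
[0.1, 0.06, 0.96, -0.001, 0.0, -0.001]
```

Emit:
move_arm(
  increments=[
    [[0.4,0.15,0.1,0.5,-0.001,0,-0.001],[0.4,0.15,0.1,0.8,-0.001,0,-0.001],[0.4,0.1,0.1,0.8,0,0,-0.001],[0.4,0.1,0,0.8,0,0,-0.001],[0.4,0,0,0.8,0,0,-0.001],[0.4,0,0,0.8,0,0,0],[0.4,0,0,0.5,0,0,0],[0.4,0,0,0,0,0,0],[0.4,0,0,0,0,0,0]],
  ],
)

```text
time_s: 10.2
ee_pos: [574.3, -108.3, 63.4]
ee_rot: [-179.9, 0.1, 90.1]
force: [-0.0, 0.6, -1.0]
gripper_width: 52.5
```

```bash
python3 -c "
from h import *
plan([574.5,-110.8,58],90,4)
f=grab('side');np.savez('s3.npz',**f);cv2.imwrite('pics/s3.png',cv2.resize(f['color'][130:310,240:440,::-1],None,fx=3,fy=3))"
```

```text
time 10.2 pos [ 574.3 -108.3   63.4] [-1.7987e+02  7.0000e-02  9.0080e+01] F [-0.   0.6 -1. ] w 52.5
[-0.06, 0.01, 0.13, -0.001, 0.0, 0.0]
[-0.06, 0.01, 0.13, -0.001, 0.0, 0.0]
[-0.06, 0.01, 0.13, -0.001, 0.0, 0.0]
[-0.06, 0.01, 0.13, -0.001, 0.0, 0.0]
```

View pics/s3.png

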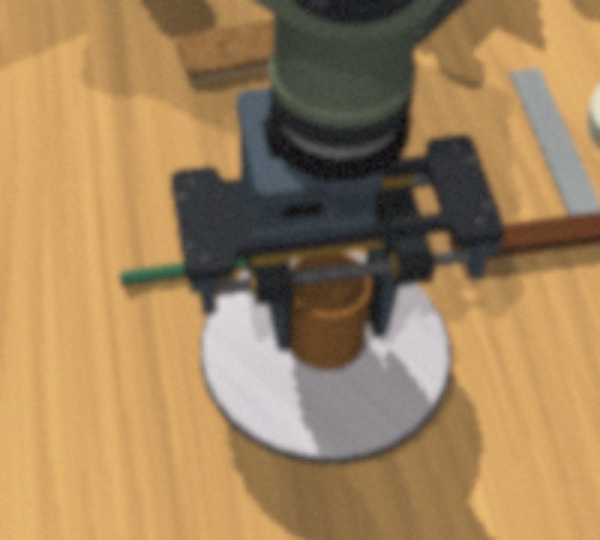

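The cup is at crop (328,320), upright over the disc (centre ~(327,355)) and a few mm above it. I'll lower it in small steps and watch the vertical force (−1 N now).

Emit:
move_arm(
  increments=[
    [[0.4,-0.1,0,0.15,0,0,0],[0.4,-0.1,0,0.15,0,0,0],[0.4,0,0,0.1,0,0,0],[0.4,0,0,0,0,0,0]],
  ],
)

```text
time_s: 10.75
ee_pos: [574.6, -110.6, 59.8]
ee_rot: [-179.9, 0.1, 90.1]
force: [0.6, 0.4, -0.4]
gripper_width: 52.5
```

Emit:
move_arm(
  increments=[
    [[0.4,0,0,0.1,0,0,0],[0.4,0,0,0,0,0,0]],
  ],
)

```text
time_s: 11.0
ee_pos: [574.7, -110.6, 58.8]
ee_rot: [-180.0, 0.1, 90.1]
force: [-0.2, -0.1, -1.1]
gripper_width: 52.1
```

Emit:
move_arm(
  increments=[
    [[0.4,0,0,0.07,0,0,0],[0.4,0,0,0,0,0,0]],
  ],
)

```text
time_s: 11.25
ee_pos: [574.7, -110.6, 58.1]
ee_rot: [-180.0, 0.1, 90.1]
force: [0.4, 0.2, -0.7]
gripper_width: 52.3
```

Emit:
move_arm(
  increments=[
    [[0.4,0,0,0.05,0,0,0],[0.4,0,0,0,0,0,0]],
  ],
)

```text
time_s: 11.5
ee_pos: [574.7, -110.6, 58.1]
ee_rot: [-180.0, 0.1, 90.1]
force: [0.5, -0.7, 0.4]
gripper_width: 52.2
```

Emit:
move_arm(
  increments=[
    [[0.4,0,0,0.05,0,0,0],[0.4,0,0,0,0,0,0]],
  ],
)

```text
time_s: 11.75
ee_pos: [574.7, -110.6, 58.1]
ee_rot: [-180.0, 0.1, 90.1]
force: [-0.3, 0.2, 0.4]
gripper_width: 52.2
```

```bash
python3 -c "
from h import *
s=monitor.state();print(s['ee_pos'],s['force'])"
```

```text
[ 574.71785622 -110.63706671   58.05850128] [-0.3282851   0.20916326  0.39198264]
```

Emit:
move_arm(
  increments=[
    [[0.4,0,0,0.1,0,0,0],[0.4,0,0,0,0,0,0]],
  ],
)

```text
time_s: 12.0
ee_pos: [574.8, -110.6, 58.1]
ee_rot: [180.0, 0.1, 90.1]
force: [0.1, 0.1, -0.5]
gripper_width: 52.5
```

Emit:
move_arm(
  increments=[
    [[0.4,0,0,0.1,0,0,0]],
  ],
)

```text
time_s: 12.12
ee_pos: [574.9, -110.7, 58.0]
ee_rot: [180.0, 0.1, 90.1]
force: [-3.9, -0.4, 13.1]
gripper_width: 52.5
```

A 1 mm push reads 13 N upward, so the cup is on the metal. I'll relax and open gradually.

Emit:
move_arm(
  increments=[
    [[0.4,0,0,0,0,0,0],[0.4,0,0,0,0,0,0],[0.58,0,0,0,0,0,0],[0.6,0,0,0,0,0,0],[0.63,0,0,0,0,0,0],[0.68,0,0,0,0,0,0],[0.76,0,0,0,0,0,0],[0.86,0,0,0,0,0,0],[1,0,0,0,0,0,0],[1,0,0,0,0,0,0],[1,0,0,0,0,0,0]],
  ],
)

```text
time_s: 13.5
ee_pos: [574.8, -110.6, 56.7]
ee_rot: [-180.0, 0.1, 90.1]
force: [0.7, 0.2, -0.8]
gripper_width: 91.1
```

```bash
python3 -c "
from h import *
plan([574.5,-110.6,170],90,1)
f=grab('side');cv2.imwrite('pics/s4.png',cv2.resize(f['color'][130:310,240:440,::-1],None,fx=3,fy=3))"
```

```text
time 13.5 pos [ 574.8 -110.6   56.7] [-1.7999e+02  1.0000e-01  9.0080e+01] F [ 0.7  0.2 -0.8] w 91.1
[-0.02, -0.04, -11.33, -0.0, 0.002, 0.001]
```

View pics/s4.png

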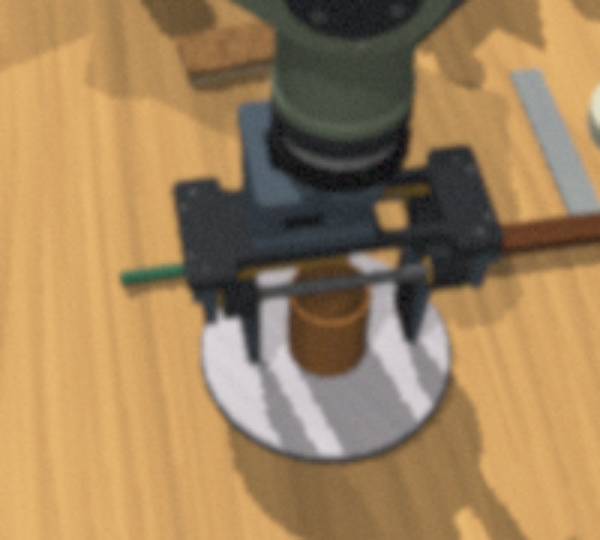

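The cup stands at (328,325) and the open fingers at (250,330) and (412,310) are clear on both sides. I'll retreat straight up.

Emit:
move_arm(
  increments=[
    [[1,0,0,-0.6,0,0,0],[1,0,0,-1,0,0,0],[1,0,0,-1.5,0,0,0],[1,0,0,-2,0,0,0],[1,0,0,-2,0,0,0],[1,0,0,-2,0,0,0],[1,0,0,-3,0,0,0],[1,-2,0,-2,0,0,0],[1,2,-4,0,0,0,0],[1,2,-4,0,0,0,0],[1,1,-3,0,0,0,0],[1,0,0,0,0,0,0]],
  ],
)

```text
time_s: 15.05
ee_pos: [464.1, -80.3, 214.0]
ee_rot: [179.1, 0.3, 90.1]
force: [0.1, 0.2, 0.4]
gripper_width: 91.0
```

Emit:
move_arm(
  increments=[
    [[1,4,-1,0,0,0,0],[1,4,-1,0,0,0,0],[1,4,-1,0,0,0,0],[1,3,0,0,0,0,0],[1,0,0,0,0,0,0],[1,0,0,0,0,0,0]],
  ],
)

```text
time_s: 15.8
ee_pos: [441.6, 72.4, 218.0]
ee_rot: [178.3, 0.3, 89.9]
force: [0.2, -0.0, -0.4]
gripper_width: 90.9
```

Run:
```python
from h import *
np.set_printoptions(precision=1,suppress=True)
for n,bx in (('top',dict(blank=(160,170,200,208,38,60),bowl=(440,178,492,230,36,60))),('side',dict(blank=(275,95,310,135,38,60),bowl=(285,315,365,395,36,60)))):
    f=grab(n,n+'9.png');w=world(f).reshape(-1,3)
    p=w[(np.hypot(w[:,0]-574,w[:,1]+111)<60)&(w[:,2]>85)&(w[:,2]<115)]
    print(n,'cup',len(p),cv2.minEnclosingCircle(p[:,:2].astype(np.float32)) if len(p) else '',p[:,2].max() if len(p) else '')
    for k,(c,r) in dict(blank=((512,313),40),bowl=((495,-315),75)).items():
        z0=38 if k=='blank' else 36
        p=w[(np.hypot(w[:,0]-c[0],w[:,1]-c[1])<r)&(w[:,2]>z0)&(w[:,2]<60)]
        print(n,k,len(p),cv2.minEnclosingCircle(p[:,:2].astype(np.float32)) if len(p) else '')
print(monitor.state()['ee_pos'],monitor.state()['time_s'])
```

```text
top cup 173 ((575.1183471679688, -109.41351318359375), 26.496355056762695) 104.24339613272673
top blank 453 ((511.2056884765625, 313.8417663574219), 26.631763458251953)
top bowl 436 ((494.7456359863281, -315.5710144042969), 52.074195861816406)
side cup 334 ((575.4697875976562, -110.82328033447266), 26.29201889038086) 102.50326703477984
side blank 142 ((511.4064025878906, 311.4879150390625), 26.71670913696289)
side bowl 788 ((495.0491638183594, -315.0098876953125), 51.77279281616211)
[441.4  72.1 217.9] 15.9
```

View pics/side9.png

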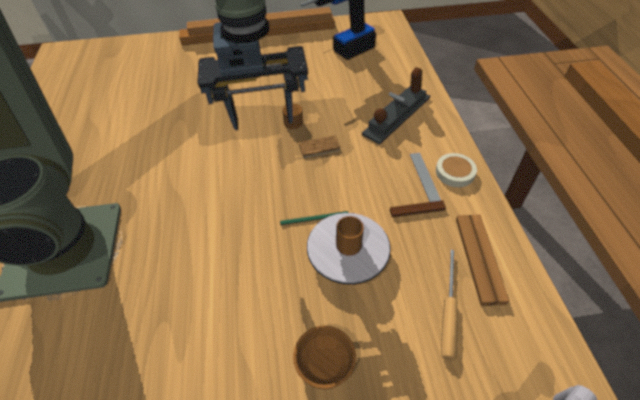

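The cup stands upright in the middle of the disc at (349,236). The arm is clear, and the blank and bowl haven't moved.

```bash
python3 -c "
from h import *
print(job.job_done())"
```

```text
the job is handed in; nothing more can be done
None
```

The thin cup is standing upright in the middle of the turntable, released, and the job is handed in at about 16 s of the 48 s allowed. I gripped it at 20 N. After it touched down I made one deliberate 1 mm push to confirm contact, which read 13 N at the wrist. Then I opened the fingers gradually.

**Last checks:**
- **Cup:** both cameras put its axis within about 2 mm of the turntable's centre. The rim is about 100 mm above the bench (readings up to 102.5 and 104 mm), as expected for a 60 mm cup on the 40 mm disc.
- **Bystanders:** the blank and bowl measured within about 1 mm of where they started.
- **Arm:** it ended about 218 mm above the bench, off to the side and touching nothing.

**Disagreements:** none of the checks failed. During touchdown, the force read after each relaxing row stayed near zero. That is why I made the single-row push to be sure of contact.

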